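# Put the last chromatography-tank cover glass back on the pile

## Task

One ground-glass tank cover lies flat on the bench, too thin to pick up there: slide it to the bench's front edge (the edge away from the robot) until one end sticks well out over it, take it by its two long sides at that end, and lay it gently on the pile of covers, square and lined up with the pile. Let go only when it is on or just above the pile, do not let it fall off the bench, and leave the pile and the other things on the bench where they are.

Things in the scene. Friction and masses are not known exactly. Their poses are not given: they have to be found in the camera images.
- cover_center (a point): Centre of the loose cover: a flat frosted-glass plate, almost white with greenish edges, 150 mm long, 60 mm wide, 3 mm thick, about 70 g. It starts flat on the bench, to the left or to the right of the vial rack. Its x axis runs along its length and points more or less towards the bench's front edge at the start, y across its width, z up out of its upper face; this point is 1.5 mm above its underside.
- cover_end (a point): Middle of the cover's end on its +x side, the one nearer to the bench's front edge at the start, 75 mm from its centre; same axes.
- pile_top (a point): Centre of the top face of the pile: eight equal covers (150 x 60 mm, together 24 mm high, about 540 g) standing loose on the bench; this point is 24 mm above the bench. x along its length, y across its width, z up. A cover well laid on it has its centre 1.5 mm above this point and its length along this x axis, either way round.
- pile: The same pile; its origin is the centre of its underside, on the bench.
- bench_edge (a point): A point on the top edge of the bench's front, the long straight edge away from the robot. It runs along world y through this point, at x = 0.60 m; beyond it is free space down to the floor. The bench top is level, z = 0, dark wood, 35 mm thick. Glass slides on it more easily (friction about 0.35) than fingertips on glass (about 0.6), so that fingertips pressed on the cover drag it along.
- vial_rack: White rack of small vials, 110 x 60 mm, 45 mm high, loose, between the cover and the pile. Nearer the robot, up to x = 0.31 m, two fixed glass tanks stand, 118 mm high, one with its own cover on, which stays there; a balance with a flask stands at the right, beyond y = -0.36 m. Origin: centre of its underside, x along its length. To be left alone.
- spatula: Flat steel spatula 180 mm long and up to 20 mm wide lying on the white board at the left (+y; the board is 260 x 200 mm, 15 mm thick). To be left alone.
- dish: Glass dish 90 mm across, 20 mm high, on the same board. To be left alone.
Things that resemble listed ones, but are neither listed nor needed, are in the scene too. What is shaped like the part that bears cover_center but black is not meant.

How it is judged:
By the outcome, as a careful person would: the job done as asked, in the order asked, and still so for the second after the job is handed in, with the robot touching nothing.
It also fails if it takes over 54 s, if anything falls off the work surface, if the arm or the gripper's body presses on something with over 40 N, if the wrist force passes 120 N, or if a joint passes its speed limit or range.

## Robot

A 6-joint arm with a two-finger parallel gripper is mounted at the origin on the work surface. World frame = base frame: x ahead of the robot, y to its left, z up, the work surface at z = 0. Lengths are in m, angles in rad, forces in N, time in s.
With the tool pointing down it reaches from about 0.35 to 0.775 m from the base axis. Payload 7.3 kg.
Tool frame: the origin (TCP) lies at the very end of the fingers, on their centre line; the grasp point (between the pads) lies 19 mm behind it; x points along the fingers, z is the direction in which the jaws open and shut, and the axes are right-handed (so a half turn about x gives the same grasp; the last joint's range is limited). The gripper opens to 92 mm and grips with 3 to 60 N. Pads are 19 mm wide; open, the fingers measure 130 mm over their backs; the gripper's body (75 mm by 190 mm) begins 47 mm behind the grasp point.
Start: joints at [1.047, 0.342, 1.524, -0, 1.275, -0.146], TCP at [0.194, 0.488, 0.227] pointing down, gripper open.
Joint ranges: [-2.53, 2.53], [-0.77, 2.02], [0.04, 2.7], [-1, 4.14], [0.28, 2.66], [-3.11, 3.11]. Speed limits (rad/s): [2.57, 2.57, 3.14, 3.14, 3.14, 3.14].

## Interface

Orientations are given as a 3x3 rotation matrix whose columns are the frame's x, y, z axes.
In Python, from plant import sensors, cams, env gives the robot as it stands.
- The arm moves only by the tool play_rows, never from a script. Its argument "series" is a list of rows, each a list of 5 numbers: the shift along the tool's x, y, z each as a share of 0.4 m, from -1 to 1, then the turn about the tool's x as a share of 0.12 rad, from -1 to 1, then the closure, from 0 (fully open) to 1 (shut). In form: [[dx, dy, dz, turn, fingers], ...]. A call has 1 to 8 rows; each row shifts and turns the commanded pose from where the row before left it, along the tool's axes as they then stand; what a row does not reach is not made up. A row lasts 1/8 s, in which the tool goes at most 62.5 mm and 10.7 degrees, less where a joint would pass 70% of its speed; a pose out of reach is approached as far as the arm can. A call with a number of a shift or a turn outside -1 to 1 is refused whole. A call with a gripper value outside its range is refused whole. The fingers move at their own pace and stop on an object; "force" is the grip in N (left out, the last holds). Time passes only in rows, so rows that do not move let the fingers close. It gives the time, the measured TCP pose, the force and the opening at its end, in the units of the state.
- sensors.read_state(): the state, without advancing time (a new reading comes with each control period).
- cams.grab_frame(name): name is "scene" or "side" or "wrist"; returns a dict with "color" (420x560x3 uint8, red, green, blue), "z_map" (420x560 float32, m along the optical axis (not along the pixel's ray), 0 where there is no reading), "intrinsics" (3x3 intrinsics, pixels), "extrinsics" (4x4, takes a point from camera to world coordinates). Camera axes: x right, y down, z forward; pixel columns grow to the right and rows downward; lengths in m; the calibration is good to about 2 mm. A picture is of the moment at which its call begins.
- env.finish_job(): hands the job in, once; it reports no verdict.
The state is a dict: "clock": time; "joint_positions": joint angles; "qd": joint speeds; "joint_torque": joint torques, N m; "position": TCP position; "orientation": TCP orientation; "force": force on the tool from outside, world axes, zero at the start; "moment": the same for the moment, N m; "grip_width": finger opening in m.
Only numpy, scipy, OpenCV 4.12 (cv2) and the standard library are available. Lean on these libraries where they do the work, as an engineer would, in place of code of your own. Each camera call takes 0.05 s, during which the arm holds its last target. There are 200 camera calls.

## Working session

There is one attempt and no reset: what is moved stays moved. The work goes in short steps, Python scripts to look and compute and a tool call to move; the robot and the scene stay as the last step left them, time stands still between calls to the robot, and variables do not carry over. Pictures are saved under pics/ and viewed, on a budget of 10 in all, crops included, one or two more only if the job needs it, and the job is handed in when it is done.

Besides the shell and the picture viewer there is one more tool, called after "Call:" as name(argument=value, ...), one argument or row to a line, values as JSON. play_rows: Moves the arm, as the interface text tells. Its arguments: {"type":"object","properties":{"series":{"type":"array"},"force":{"type":"number"}},"required":["series"]}

```bash
mkdir -p pics; cat > h.py <<'E'
import numpy as np, cv2
from plant import sensors, cams, env
def grab(n,save=None):
    f=cams.grab_frame(n)
    if save: cv2.imwrite(save,f["color"][:,:,::-1])
    return f
def world(f):
    z=f["z_map"];K=f["intrinsics"];v,u=np.indices(z.shape)
    p=np.stack([(u-K[0,2])/K[0,0]*z,(v-K[1,2])/K[1,1]*z,z],-1)
    T=f["extrinsics"];return p@T[:3,:3].T+T[:3,3]
def pix(f,u,v,h):
    K=f["intrinsics"];T=f["extrinsics"]
    d=T[:3,:3]@np.array([(u-K[0,2])/K[0,0],(v-K[1,2])/K[1,1],1]);o=T[:3,3]
    return o+d*(h-o[2])/d[2]
E
python3 - <<'E'
from h import *
fs=[]
for n in("scene","side"):
    f=grab(n,f"pics/{n}0.png");np.savez(f"pics/{n}0.npz",**f);print(n,f["extrinsics"].round(3).tolist())
s=sensors.read_state();print(s)
E
```

```text
scene [[0.484, 0.475, -0.735, 1.148], [0.875, -0.271, 0.401, -0.259], [-0.009, -0.837, -0.547, 0.613], [0.0, 0.0, 0.0, 1.0]]
side [[0.919, -0.315, 0.239, 0.143], [-0.395, -0.708, 0.585, -0.522], [-0.015, -0.632, -0.775, 0.922], [0.0, 0.0, 0.0, 1.0]]
{'clock': 0.1, 'joint_positions': array([ 1.04702185e+00,  3.42646133e-01,  1.52494145e+00,  2.52362136e-05,
        1.27538602e+00, -1.45985763e-01]), 'qd': array([ 0.00073199, -0.00134402, -0.00197367,  0.00185586,  0.00067077,
        0.00032971]), 'joint_torque': array([ 1.07521526e-03, -4.32006168e+01, -2.44695586e+01,  7.18004582e-02,
        5.25664003e-02, -5.90633795e-05]), 'position': array([0.19343413, 0.48767069, 0.22611108]), 'orientation': array([[-7.11591852e-04, -9.29479778e-01,  3.68872385e-01],
       [-1.18374186e-03,  3.68873003e-01,  9.29479051e-01],
       [-9.99999046e-01,  2.24760036e-04, -1.36275114e-03]]), 'force': array([ 0.67770245, -0.12165019, -0.38502064]), 'moment': array([-0.00056364,  0.00121794, -0.00370705]), 'grip_width': 0.09194775888432183}
```

View pics/scene0.png

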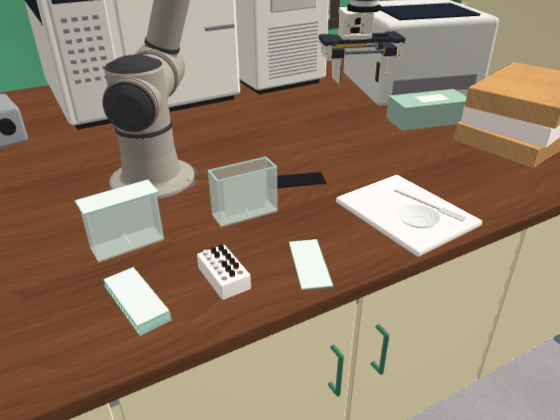

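View pics/side0.png

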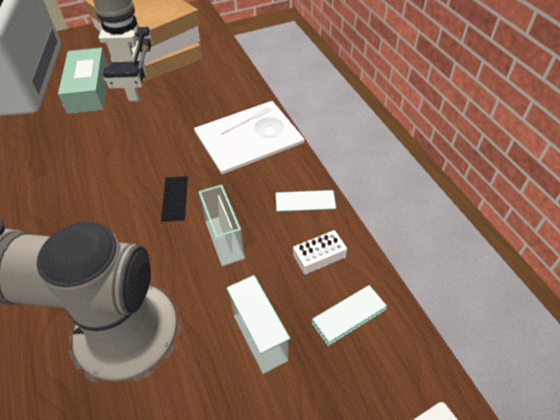

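The scene view shows the loose cover at about (310,263), the rack at (223,270) and the pile at (137,298). In the side view they are at (305,201), (320,252) and (350,315). Next I measure them from both cameras.

```bash
cat >> h.py <<'E'
def rect(f,seed,h,tol=12,zt=None):
    "min-area rectangle (world xy) of bright blob containing seed pixel, top plane h"
    im=np.ascontiguousarray(f["color"]).copy();m=np.zeros((422,562),np.uint8)
    cv2.floodFill(im,m,seed,0,(tol,)*3,(tol,)*3,4|cv2.FLOODFILL_MASK_ONLY|(255<<8)|cv2.FLOODFILL_FIXED_RANGE)
    v,u=np.nonzero(m[1:-1,1:-1]);p=np.array([pix(f,a,b,h)[:2] for a,b in zip(u,v)],np.float32)
    c,wh,a=cv2.minAreaRect(p*1000)
    box=cv2.boxPoints((c,wh,a));e=box[1]-box[0];g=box[2]-box[1]
    l=e if np.hypot(*e)>np.hypot(*g) else g
    if l[0]<0:l=-l
    return dict(c=np.round(c,1),wh=np.round(wh,1),yaw=round(float(np.degrees(np.arctan2(l[1],l[0]))),1),n=len(u),
      mean=(p.mean(0)*1000).round(1))
E
python3 - <<'E'
from h import *
for n,sd in(("scene",dict(cover=(310,263),pile=(137,295),rack=None)),("side",dict(cover=(305,201),pile=(350,313)))):
    f=dict(np.load(f"pics/{n}0.npz"))
    W=world(f)
    for k,s in sd.items():
        if s:
            print(n,k,f["color"][s[1],s[0]],"depth z",W[s[1],s[0]].round(4))
            for tol in(15,30,45):print(tol,rect(f,s,.003 if k=="cover" else .024,tol))
    m=(W[...,2]>.03)&(W[...,2]<.06)&(W[...,0]>.3)&(W[...,0]<.6)&(abs(W[...,1])<.2)
    p=W[m];print("rack-ish",p.min(0).round(3),p.max(0).round(3),p.mean(0).round(3))
    print("rack xy rect",cv2.minAreaRect(p[:,:2].astype(np.float32)*1000))
E
```

```text
scene cover [246 249 244] depth z [0.5041 0.1645 0.0029]
15 {'c': array([500.9, 164.9]), 'wh': array([ 54.9, 143.7]), 'yaw': -21.0, 'n': 1282, 'mean': array([504.9, 163.2], dtype=float32)}
30 {'c': array([500.8, 164.9]), 'wh': array([ 56.8, 145.4]), 'yaw': -21.0, 'n': 1342, 'mean': array([505. , 163.2], dtype=float32)}
45 {'c': array([500.8, 164.9]), 'wh': array([ 57.1, 146.6]), 'yaw': -20.9, 'n': 1358, 'mean': array([505. , 163.2], dtype=float32)}
scene pile [245 249 244] depth z [ 0.4506 -0.1613  0.022 ]
15 {'c': array([ 448.3, -164.3]), 'wh': array([143.2,  55.1]), 'yaw': 8.4, 'n': 1729, 'mean': array([ 452.3, -164. ], dtype=float32)}
30 {'c': array([ 447.9, -164.5]), 'wh': array([145.6,  56. ]), 'yaw': 8.4, 'n': 1789, 'mean': array([ 452. , -164.4], dtype=float32)}
45 {'c': array([ 447.8, -164.2]), 'wh': array([146.2,  56.7]), 'yaw': 8.4, 'n': 1816, 'mean': array([ 451.8, -164.1], dtype=float32)}
rack-ish [ 0.3   -0.031  0.03 ] [0.514 0.197 0.055] [ 0.462 -0.     0.038]
rack xy rect ((384.85980224609375, 57.79558563232422), (113.12318420410156, 304.6208190917969), 51.083156585693
[... 399 characters left out ...]
': 1008, 'mean': array([498. , 166.2], dtype=float32)}
side pile [245 249 244] depth z [ 0.4434 -0.1672  0.0255]
15 {'c': array([ 444.5, -163.5]), 'wh': array([145.8,  55.8]), 'yaw': 8.6, 'n': 1707, 'mean': array([ 442.8, -164.2], dtype=float32)}
30 {'c': array([ 444.2, -164. ]), 'wh': array([147.1,  57. ]), 'yaw': 8.4, 'n': 1761, 'mean': array([ 442.5, -164.6], dtype=float32)}
45 {'c': array([ 444.2, -164. ]), 'wh': array([147.7,  57.2]), 'yaw': 8.4, 'n': 1776, 'mean': array([ 442.4, -164.7], dtype=float32)}
rack-ish [ 0.398 -0.171  0.03 ] [0.51 0.03 0.05] [ 0.452 -0.005  0.039]
rack xy rect ((458.54998779296875, -68.63744354248047), (110.2482681274414, 200.8660125732422), 3.69789719581604)
```

```bash
cat > plan.py <<'E'
import sys,numpy as np
from plant import sensors
s=sensors.read_state();p=s["position"];R=s["orientation"];y0=np.arctan2(R[1,2],R[0,2])
def main(x,y,z,yaw,n):
    n=int(n);d=(np.radians(yaw)-y0+np.pi)%(2*np.pi)-np.pi
    dp=(np.array([x,y,z])-p)/n
    for i in range(n):
        t=y0+d*i/n;a=[-dp[2],-dp[0]*np.sin(t)+dp[1]*np.cos(t),dp[0]*np.cos(t)+dp[1]*np.sin(t)]
        print([round(float(v)/.4,3) for v in a]+[round(-d/n/.12,3)])
print("now",p.round(4),"yaw",np.degrees(y0).round(1),"F",s["force"].round(2),"w",round(s["grip_width"],4),"t",s["clock"])
if len(sys.argv)>1: main(*map(float,sys.argv[1:]))
E
python3 plan.py 0.4715 0.1768 0.08 -20.9 16
```

```text
now [0.1934 0.4877 0.2261] yaw 68.4 F [ 0.68 -0.12 -0.39] w 0.0919 t 0.1
[0.023, -0.058, -0.029, np.float64(0.811)]
[0.023, -0.061, -0.023, np.float64(0.811)]
[0.023, -0.063, -0.017, np.float64(0.811)]
[0.023, -0.064, -0.011, np.float64(0.811)]
[0.023, -0.065, -0.005, np.float64(0.811)]
[0.023, -0.065, 0.002, np.float64(0.811)]
[0.023, -0.065, 0.008, np.float64(0.811)]
[0.023, -0.064, 0.014, np.float64(0.811)]
[0.023, -0.062, 0.02, np.float64(0.811)]
[0.023, -0.06, 0.026, np.float64(0.811)]
[0.023, -0.057, 0.032, np.float64(0.811)]
[0.023, -0.054, 0.037, np.float64(0.811)]
[0.023, -0.05, 0.042, np.float64(0.811)]
[0.023, -0.045, 0.047, np.float64(0.811)]
[0.023, -0.041, 0.051, np.float64(0.811)]
[0.023, -0.035, 0.055, np.float64(0.811)]
```

Call:
play_rows(
  series=[
    [0.02, -0.058, -0.029, 0.81, 0.67],
    [0.02, -0.061, -0.023, 0.81, 0.67],
    [0.02, -0.063, -0.017, 0.81, 0.67],
    [0.02, -0.064, -0.011, 0.81, 0.67],
    [0.02, -0.065, -0.005, 0.81, 0.67],
    [0.02, -0.065, 0.002, 0.81, 0.67],
    [0.02, -0.065, 0.008, 0.81, 0.67],
    [0.02, -0.064, 0.014, 0.81, 0.67],
  ],
  force=20,
)

```text
clock: 1.1
position: [0.3334, 0.3321, 0.1622]
orientation: [[-0.0, -0.401, 0.916], [-0.0, 0.916, 0.401], [-1.0, -0.0, -0.0]]
force: [0.3, 1.3, 0.3]
grip_width: 0.0307
```

Call:
play_rows(
  series=[
    [0.023, -0.062, 0.02, 0.81, 0.67],
    [0.023, -0.06, 0.026, 0.81, 0.67],
    [0.023, -0.057, 0.032, 0.81, 0.67],
    [0.023, -0.054, 0.037, 0.81, 0.67],
    [0.023, -0.05, 0.042, 0.81, 0.67],
    [0.023, -0.045, 0.047, 0.81, 0.67],
    [0.023, -0.041, 0.051, 0.81, 0.67],
    [0.023, -0.035, 0.055, 0.81, 0.67],
  ],
)

```text
clock: 2.1
position: [0.4726, 0.1764, 0.0885]
orientation: [[-0.001, 0.357, 0.934], [-0.0, 0.934, -0.357], [-1.0, -0.0, -0.001]]
force: [0.4, 0.4, 0.6]
grip_width: 0.0304
```

```bash
sed -i 's/\[round(-d/[round(float(-d)/;s/float(-d)\/\//float(-d)\//' plan.py; python3 plan.py 0.4715 0.1768 0.012 -20.9 5
```

```text
now [0.4726 0.1764 0.0885] yaw -20.9 F [0.4  0.38 0.59] w 0.0304 t 2.1
[0.038, -0.0, -0.001, -0.001]
[0.038, -0.0, -0.001, -0.001]
[0.038, -0.0, -0.001, -0.001]
[0.038, -0.0, -0.001, -0.001]
[0.038, -0.0, -0.001, -0.001]
```

Call:
play_rows(
  series=[
    [0.05, 0, 0, 0, 0.67],
    [0.05, 0, 0, 0, 0.67],
    [0.05, 0, 0, 0, 0.67],
    [0.04, 0, 0, 0, 0.67],
    [0.005, 0, 0, 0, 0.67],
    [0.005, 0, 0, 0, 0.67],
    [0, 0, 0, 0, 0.67],
  ],
)

```text
clock: 2.98
position: [0.4727, 0.1772, 0.0096]
orientation: [[0.001, 0.354, 0.935], [0.0, 0.935, -0.354], [-1.0, 0.001, 0.001]]
force: [-0.9, 0.3, 0.4]
grip_width: 0.0302
```

Call:
play_rows(
  series=[
    [0.005, 0, 0, 0, 0.67],
    [0.003, 0, 0, 0, 0.67],
    [0, 0, 0, 0, 0.67],
  ],
)

```text
clock: 3.35
position: [0.4724, 0.1771, 0.006]
orientation: [[0.0, 0.354, 0.935], [0.0, 0.935, -0.354], [-1.0, 0.0, 0.0]]
force: [0.2, 0.0, -0.3]
grip_width: 0.0306
```

Call:
play_rows(
  series=[
    [0.003, 0, 0, 0, 0.67],
    [0.003, 0, 0, 0, 0.67],
    [0.003, 0, 0, 0, 0.67],
    [0, 0, 0, 0, 0.67],
  ],
)

```text
clock: 3.85
position: [0.4724, 0.1772, 0.0032]
orientation: [[0.0, 0.354, 0.935], [0.0, 0.935, -0.354], [-1.0, 0.0, 0.0]]
force: [-3.0, -1.1, 10.1]
grip_width: 0.0304
```

```bash
python3 plan.py 0.548 0.168 0.003 0 15
```

```text
now [0.4724 0.1772 0.0032] yaw -20.7 F [-3.03 -1.1  10.06] w 0.0304 t 3.85
[0.0, 0.003, 0.012, -0.201]
[0.0, 0.003, 0.012, -0.201]
[0.0, 0.002, 0.012, -0.201]
[0.0, 0.002, 0.013, -0.201]
[0.0, 0.002, 0.013, -0.201]
[0.0, 0.002, 0.013, -0.201]
[0.0, 0.001, 0.013, -0.201]
[0.0, 0.001, 0.013, -0.201]
[0.0, 0.001, 0.013, -0.201]
[0.0, 0.0, 0.013, -0.201]
[0.0, 0.0, 0.013, -0.201]
[0.0, -0.0, 0.013, -0.201]
[0.0, -0.001, 0.013, -0.201]
[0.0, -0.001, 0.013, -0.201]
[0.0, -0.001, 0.013, -0.201]
```

Call:
play_rows(
  series=[
    [0, 0.003, 0.012, -0.2, 0.67],
    [0, 0.003, 0.012, -0.2, 0.67],
    [0, 0.002, 0.012, -0.2, 0.67],
    [0, 0.002, 0.013, -0.2, 0.67],
    [0, 0.002, 0.013, -0.2, 0.67],
    [0, 0.002, 0.013, -0.2, 0.67],
    [0, 0.001, 0.013, -0.2, 0.67],
    [0, 0.001, 0.013, -0.2, 0.67],
  ],
)

```text
clock: 4.85
position: [0.5132, 0.1724, 0.0033]
orientation: [[0.0, 0.169, 0.986], [0.0, 0.986, -0.169], [-1.0, 0.0, 0.0]]
force: [-3.4, -0.6, 9.7]
grip_width: 0.0303
```

```bash
python3 plan.py 0.548 0.168 0.003 0 7
python3 - <<'E'
from h import *
f=grab("side","pics/side1.png")
for h in(.003,):print(f["color"][200,320],rect(f,(330,200),h,30))
E
```

```text
now [0.5132 0.1724 0.0033] yaw -9.7 F [-3.43 -0.59  9.74] w 0.0303 t 4.85
[0.0, 0.001, 0.012, -0.202]
[0.0, 0.0, 0.013, -0.202]
[0.0, -0.0, 0.013, -0.202]
[0.0, -0.0, 0.013, -0.202]
[0.0, -0.001, 0.012, -0.202]
[0.0, -0.001, 0.012, -0.202]
[0.0, -0.001, 0.012, -0.202]
[251 253 251] {'c': array([541.2, 166.9]), 'wh': array([ 58.7, 148. ]), 'yaw': -9.6, 'n': 802, 'mean': array([543.9, 162.5], dtype=float32)}
```

View pics/side1.png

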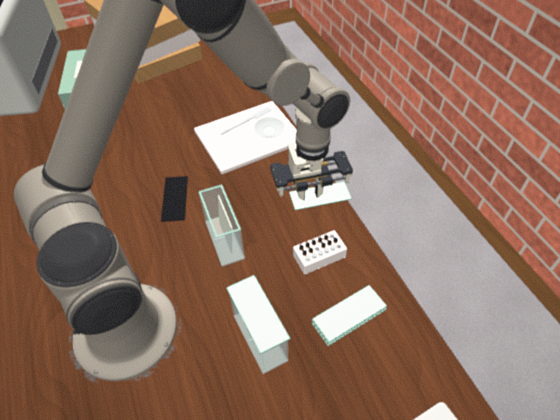

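The cover follows the fingers. In the side view its centre is at about (320,195), measured at (0.541, 0.167) with a yaw of -9.6°. I'll finish the drag.

Call:
play_rows(
  series=[
    [0, 0.001, 0.012, -0.2, 0.67],
    [0, 0, 0.013, -0.2, 0.67],
    [0, 0, 0.013, -0.2, 0.67],
    [0, 0, 0.013, -0.2, 0.67],
    [0, -0.001, 0.012, -0.2, 0.67],
    [0, -0.001, 0.012, -0.2, 0.67],
    [0, -0.001, 0.012, -0.2, 0.67],
    [0, 0, 0, 0, 0.67],
  ],
)

```text
clock: 5.9
position: [0.5485, 0.1681, 0.0033]
orientation: [[0.002, 0.002, 1.0], [0.0, 1.0, -0.002], [-1.0, 0.0, 0.002]]
force: [-0.8, -0.6, 7.0]
grip_width: 0.0305
```

Call:
play_rows(
  series=[
    [-0.005, 0, 0, 0, 0.67],
    [-0.03, 0, 0, 0, 0.67],
    [-0.1, 0, 0, 0, 0.2],
    [-0.1, 0, 0, 0, 0],
    [0, 0, -0.12, -0.9, 0],
    [0, 0, -0.12, -0.9, 0],
    [0, 0, 0, 0, 0],
  ],
)

```text
clock: 6.78
position: [0.4481, 0.1628, 0.0967]
orientation: [[-0.003, -0.214, 0.977], [-0.001, 0.977, 0.214], [-1.0, 0.0, -0.003]]
force: [0.9, -0.2, -0.3]
grip_width: 0.0758
```

```bash
python3 - <<'E'
from h import *
for n,s in(("side",(335,195)),("scene",(325,275))):
    f=grab(n,f"pics/{n}2.png")
    print(n,f["color"][s[1],s[0]],rect(f,s,.003,30))
    m=cv2.resize(f["color"][120:320,180:460],None,fx=2,fy=2)[:,:,::-1];cv2.imwrite(f"pics/{n}2c.png",m)
E
python3 plan.py
```

```text
side [254 254 254] {'c': array([577.4, 167.8]), 'wh': array([150. ,  60.1]), 'yaw': 0.0, 'n': 992, 'mean': array([576.8, 167.3], dtype=float32)}
scene [244 248 243] {'c': array([579.2, 165.6]), 'wh': array([ 56.5, 146.1]), 'yaw': -0.2, 'n': 1599, 'mean': array([583.4, 165.1], dtype=float32)}
now [0.4525 0.1632 0.0972] yaw 12.2 F [0.42 0.63 1.1 ] w 0.0835 t 6.875
```

View pics/scene2.png

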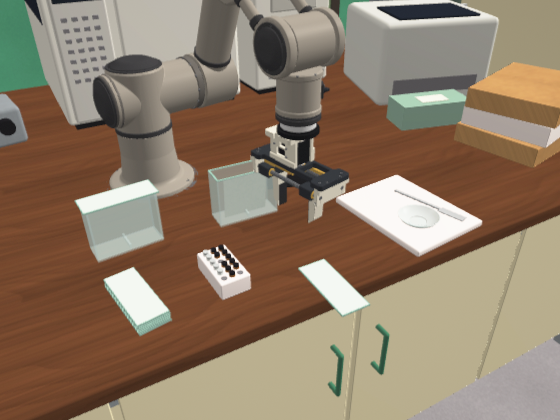

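```bash
python3 plan.py 0.630 0.167 0.05 90 14
```

```text
now [0.4525 0.1632 0.0972] yaw 12.2 F [0.42 0.63 1.1 ] w 0.0835 t 6.875
[0.008, -0.006, 0.031, -0.808]
[0.008, -0.009, 0.03, -0.808]
[0.008, -0.012, 0.029, -0.808]
[0.008, -0.015, 0.028, -0.808]
[0.008, -0.017, 0.027, -0.808]
[0.008, -0.02, 0.025, -0.808]
[0.008, -0.022, 0.023, -0.808]
[0.008, -0.024, 0.02, -0.808]
[0.008, -0.026, 0.018, -0.808]
[0.008, -0.028, 0.015, -0.808]
[0.008, -0.029, 0.013, -0.808]
[0.008, -0.03, 0.01, -0.808]
[0.008, -0.031, 0.007, -0.808]
[0.008, -0.031, 0.004, -0.808]
```

Call:
play_rows(
  series=[
    [0.008, -0.006, 0.031, -0.81, 0],
    [0.008, -0.009, 0.03, -0.81, 0],
    [0.008, -0.012, 0.029, -0.81, 0],
    [0.008, -0.015, 0.028, -0.81, 0],
    [0.008, -0.017, 0.027, -0.81, 0],
    [0.008, -0.02, 0.025, -0.81, 0],
    [0.008, -0.022, 0.023, -0.81, 0],
    [0.008, -0.024, 0.02, -0.81, 0],
  ],
)

```text
clock: 7.88
position: [0.5551, 0.1654, 0.0707]
orientation: [[0.001, -0.838, 0.546], [0.0, 0.546, 0.838], [-1.0, -0.001, 0.001]]
force: [-0.5, -0.1, 0.1]
grip_width: 0.0921
```

Call:
play_rows(
  series=[
    [0.008, -0.026, 0.018, -0.81, 0],
    [0.008, -0.028, 0.015, -0.81, 0],
    [0.008, -0.029, 0.013, -0.81, 0],
    [0.008, -0.03, 0.01, -0.81, 0],
    [0.008, -0.031, 0.007, -0.81, 0],
    [0.008, -0.031, 0.004, -0.81, 0],
    [0, 0, 0, 0, 0],
  ],
)

```text
clock: 8.75
position: [0.6304, 0.1674, 0.051]
orientation: [[0.001, -1.0, -0.002], [0.0, -0.002, 1.0], [-1.0, -0.001, 0.0]]
force: [-0.3, 0.3, -0.5]
grip_width: 0.0918
```

```bash
python3 - <<'E'
from h import *
f=grab("wrist","pics/w3.png")
E
python3 plan.py 0.630 0.167 -0.008 90 5
```

```text
now [0.6296 0.1675 0.0511] yaw 90.1 F [ 0.77 -0.85  0.12] w 0.0918 t 8.8
[0.03, -0.0, -0.0, 0.002]
[0.03, -0.0, -0.0, 0.002]
[0.03, -0.0, -0.0, 0.002]
[0.03, -0.0, -0.0, 0.002]
[0.03, -0.0, -0.0, 0.002]
```

View pics/w3.png

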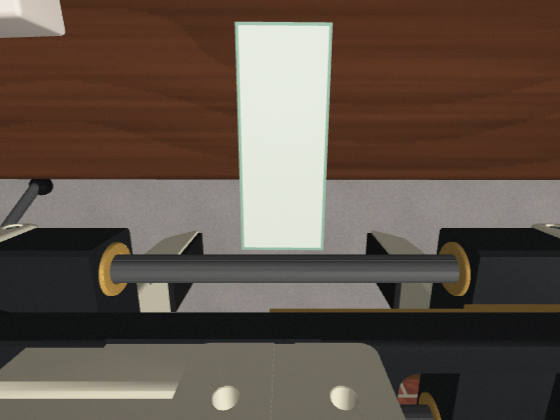

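The wrist view shows the cover end at rows 180–249, past the bench edge at row 180. It is centred (x≈283) between the open fingers. I'll go down and grip.

Call:
play_rows(
  series=[
    [0.04, 0, 0, 0, 0],
    [0.04, 0, 0, 0, 0],
    [0.04, 0, 0, 0, 0],
    [0.03, 0, 0, 0, 0],
    [0, 0, 0, 0, 0],
  ],
)

```text
clock: 9.43
position: [0.6281, 0.1675, -0.01]
orientation: [[-0.002, -1.0, -0.004], [-0.0, -0.004, 1.0], [-1.0, 0.002, -0.0]]
force: [-0.1, 0.2, -0.5]
grip_width: 0.0919
```

Call:
play_rows(
  series=[
    [0, 0, 0, 0, 0.2],
    [0, 0, 0, 0, 0.3],
    [0, 0, 0, 0, 0.36],
    [0, 0, 0, 0, 0.5],
    [0, 0, 0, 0, 0.5],
    [0, 0, 0, 0, 0.5],
    [0, 0, 0, 0, 0.5],
  ],
  force=30,
)

```text
clock: 10.3
position: [0.6292, 0.1676, -0.0083]
orientation: [[0.001, -1.0, -0.004], [0.0, -0.004, 1.0], [-1.0, -0.001, 0.0]]
force: [0.2, -0.4, 2.1]
grip_width: 0.0591
```

Call:
play_rows(
  series=[
    [-0.01, 0, 0, 0, 0.5],
    [-0.02, 0, 0, 0, 0.5],
    [-0.04, 0, 0, 0, 0.5],
    [-0.05, 0, 0, 0, 0.5],
    [-0.06, 0, 0, 0, 0.5],
    [-0.06, 0, 0, 0, 0.5],
    [-0.04, 0, 0, 0, 0.5],
    [-0.02, 0, 0, 0, 0.5],
  ],
  force=40,
)

```text
clock: 11.3
position: [0.6293, 0.1677, 0.113]
orientation: [[0.002, -1.0, -0.004], [0.0, -0.004, 1.0], [-1.0, -0.002, 0.0]]
force: [0.5, -0.0, -1.5]
grip_width: 0.059
```

```bash
python3 - <<'E'
from h import *
f=grab("scene","pics/s4.png")
E
python3 plan.py 0.4985 -0.156 0.11 98.4 16
```

```text
now [0.6295 0.1677 0.1134] yaw 90.2 F [1.   0.01 0.08] w 0.0586 t 11.35
[0.001, 0.021, -0.05, -0.074]
[0.001, 0.021, -0.05, -0.074]
[0.001, 0.022, -0.05, -0.074]
[0.001, 0.022, -0.05, -0.074]
[0.001, 0.022, -0.05, -0.074]
[0.001, 0.023, -0.05, -0.074]
[0.001, 0.023, -0.049, -0.074]
[0.001, 0.024, -0.049, -0.074]
[0.001, 0.024, -0.049, -0.074]
[0.001, 0.025, -0.049, -0.074]
[0.001, 0.025, -0.048, -0.074]
[0.001, 0.026, -0.048, -0.074]
[0.001, 0.026, -0.048, -0.074]
[0.001, 0.026, -0.048, -0.074]
[0.001, 0.027, -0.048, -0.074]
[0.001, 0.027, -0.047, -0.074]
```

View pics/s4.png

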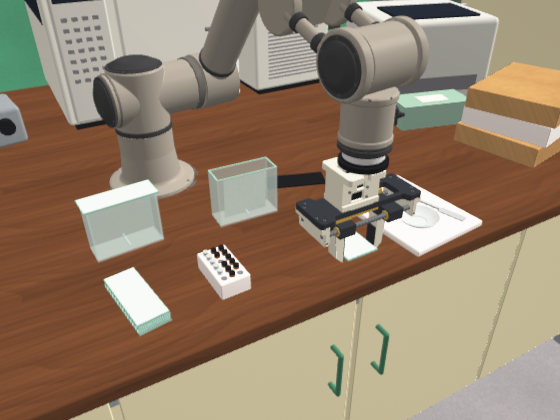

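The cover is held between the fingers, with its visible end at about (358,245), and it has lifted clear. I'll carry it over.

Call:
play_rows(
  series=[
    [0, 0.01, -0.025, -0.07, 0.5],
    [0, 0.022, -0.05, -0.07, 0.5],
    [0, 0.022, -0.05, -0.07, 0.5],
    [0, 0.022, -0.05, -0.07, 0.5],
    [0, 0.022, -0.05, -0.07, 0.5],
    [0, 0.023, -0.05, -0.07, 0.5],
    [0, 0.023, -0.05, -0.07, 0.5],
    [0, 0.024, -0.05, -0.07, 0.5],
  ],
)

```text
clock: 12.35
position: [0.5658, 0.0142, 0.1104]
orientation: [[-0.002, -0.997, -0.071], [0.0, -0.071, 0.997], [-1.0, 0.002, 0.0]]
force: [0.2, 0.3, -0.5]
grip_width: 0.0583
```

Call:
play_rows(
  series=[
    [0, 0.024, -0.05, -0.08, 0.5],
    [0, 0.025, -0.05, -0.08, 0.5],
    [0, 0.025, -0.05, -0.08, 0.5],
    [0, 0.026, -0.05, -0.08, 0.5],
    [0, 0.026, -0.05, -0.08, 0.5],
    [0, 0.026, -0.05, -0.08, 0.5],
    [0, 0.027, -0.048, -0.08, 0.5],
    [0, 0.02, -0.035, -0.08, 0.5],
  ],
)

```text
clock: 13.35
position: [0.5022, -0.1463, 0.1105]
orientation: [[-0.002, -0.989, -0.147], [0.001, -0.147, 0.989], [-1.0, 0.002, 0.001]]
force: [0.6, 0.5, -0.5]
grip_width: 0.0585
```

Call:
play_rows(
  series=[
    [0, 0.01, -0.02, 0, 0.5],
    [0.05, 0, 0, 0, 0.5],
    [0.05, 0, 0, 0, 0.5],
    [0.03, 0, 0, 0, 0.5],
    [0, 0, 0, 0, 0.5],
    [0, 0, 0, 0, 0.5],
  ],
)

```text
clock: 14.1
position: [0.5013, -0.1539, 0.06]
orientation: [[0.001, -0.989, -0.147], [-0.0, -0.147, 0.989], [-1.0, -0.001, -0.0]]
force: [0.8, 0.0, -1.4]
grip_width: 0.0581
```

```bash
python3 plan.py 0.4985 -0.156 0.06 98.4 2; python3 - <<'E'
from h import *
f=grab("side","pics/s5.png");np.savez("pics/side5.npz",**f);g=grab("scene");np.savez("pics/scene5.npz",**g)
a=f["color"][260:360,270:410];b=g["color"][230:350,80:220]
a=cv2.resize(a,None,fx=4,fy=4);b=cv2.resize(b,(400,400))
b=cv2.resize(g["color"][240:340,80:160],(320,400))
cv2.imwrite("pics/c5.png",cv2.resize(np.hstack([a,b]),(792,360))[:,:,::-1])
E
```

```text
now [ 0.5013 -0.1539  0.06  ] yaw 98.5 F [ 0.79  0.02 -1.45] w 0.0581 t 14.1
[0.0, 0.004, -0.002, 0.006]
[0.0, 0.004, -0.002, 0.006]
```

View pics/c5.png

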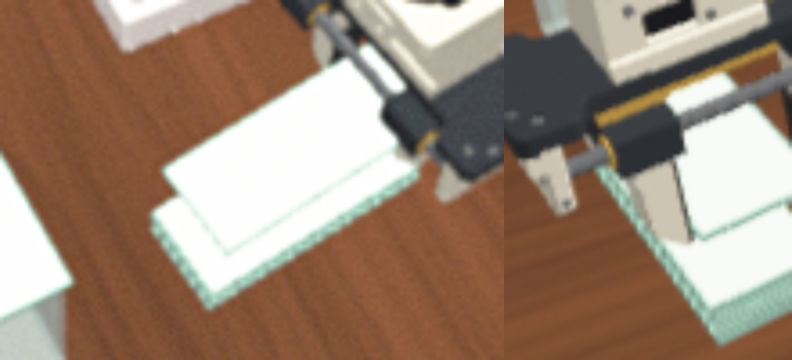

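```bash
python3 - <<'E'
from h import *
s=sensors.read_state();print(s["position"])
f=dict(np.load("pics/side5.npz"));W=world(f)
a=np.radians(8.4);t=np.array([np.cos(a),np.sin(a)]);n=np.array([-t[1],t[0]])
reg=W[260:360,270:410].reshape(-1,3)
# tool-relative coordinates along/across pile axis
q=reg[:,:2]-s["position"][:2];al=q@t;ac=q@n
m=(al>-.11)&(al<-.05)&(abs(ac)<.022)&(reg[:,2]>.045)&(reg[:,2]<.085)
c=np.polyfit(al[m],reg[m,2],1);d=np.polyfit(ac[m],reg[m,2],1);print(m.sum(),"z=",c,"slope across",d[0],"mean z",reg[m,2].mean())
# near end corners of held plate (upper face) and pile, by pixel
for h in(.069,.072,.066):
  for u,v in((315.5,306.5),(333.3,329.5)):
    p=pix(f,u,v,h)[:2]-s["position"][:2];print(h,(p@t).round(4),(p@n).round(4))
E
```

```text
[ 0.50143187 -0.1539591   0.0602103 ]
605 z= [0.01351755 0.07179279] slope across -0.005679403312344235 mean z 0.07070504992219839
0.069 -0.1261 0.0285
0.069 -0.1248 -0.0302
0.072 -0.1271 0.0273
0.072 -0.1258 -0.0312
0.066 -0.1251 0.0297
0.066 -0.1238 -0.0292
```

```bash
python3 - <<'E'
from h import *
s=sensors.read_state();T=s["position"][:2]
a=np.radians(8.4);t=np.array([np.cos(a),np.sin(a)]);n=np.array([-t[1],t[0]])
def blob(f,seed,h,tol=30):
    im=np.ascontiguousarray(f["color"]).copy();m=np.zeros((422,562),np.uint8)
    cv2.floodFill(im,m,seed,0,(tol,)*3,(tol,)*3,4|cv2.FLOODFILL_MASK_ONLY|(255<<8)|cv2.FLOODFILL_FIXED_RANGE)
    v,u=np.nonzero(m[1:-1,1:-1]);p=np.array([pix(f,x,y,h)[:2] for x,y in zip(u,v)])-T
    return p@t,p@n
def edges(al,ac,lo,hi):
    A=[];B=[];X=[]
    for x in np.arange(lo,hi,.004):
        k=(al>=x)&(al<x+.004)
        if k.sum()>4:X.append(x+.002);A.append(ac[k].min());B.append(ac[k].max())
    pa=np.polyfit(X,A,1);pb=np.polyfit(X,B,1)
    mid=(np.array(A)+B)/2;pm=np.polyfit(X,mid,1)
    return "mid lateral mm",(mid.mean()*1e3).round(2),"width",(np.mean(np.array(B)-A)*1e3).round(1),"slope deg",np.degrees(pm[0]).round(2)
f0=dict(np.load("pics/side0.npz"));f5=dict(np.load("pics/side5.npz"))
al,ac=blob(f0,(350,313),.024);print("pile side",al.min().round(4),al.max().round(4),edges(al,ac,-.11,.005))
al,ac=blob(f5,(335,310),.0715);print("held side",len(al),al.min().round(4),al.max().round(4),edges(al,ac,-.11,-.06))
g0=dict(np.load("pics/scene0.npz"))
al,ac=blob(g0,(137,295),.024);print("pile scene",al.min().round(4),al.max().round(4),edges(al,ac,-.11,.005))
E
```

```text
pile side -0.1317 0.0155 ('mid lateral mm', np.float64(-1.55), 'width', np.float64(55.8), 'slope deg', np.float64(-0.09))
held side 2318 -0.1468 0.0023 ('mid lateral mm', np.float64(-8.54), 'width', np.float64(72.3), 'slope deg', np.float64(0.49))
pile scene -0.1273 0.0184 ('mid lateral mm', np.float64(-2.6), 'width', np.float64(54.8), 'slope deg', np.float64(-0.04))
```

```bash
python3 - <<'E'
from h import *
s=sensors.read_state();T=s["position"][:2]
a=np.radians(8.4);t=np.array([np.cos(a),np.sin(a)]);n=np.array([-t[1],t[0]])
def meas(f,zlo,zhi,h,lo,hi,tag):
    W=world(f);q=W[...,:2]-T
    m=(W[...,2]>zlo)&(W[...,2]<zhi)&(abs(q@n)<.06)&(q@t>-.16)&(q@t<.05)&(f["color"].min(-1)>225)
    v,u=np.nonzero(m);p=np.array([pix(f,x,y,h)[:2] for x,y in zip(u,v)])-T;al,ac=p@t,p@n
    A=[];X=[];Wd=[]
    for x in np.arange(lo,hi,.004):
        k=(al>=x)&(al<x+.004)
        if k.sum()>4:X.append(x);A.append((ac[k].min()+ac[k].max())/2);Wd.append(np.ptp(ac[k]))
    E=[]
    for y in np.arange(-.02,.02,.004):
        k=(ac>=y)&(ac<y+.004)
        if k.any():E.append(al[k].min())
    print(tag,"n",len(al),"lat",np.mean(A)*1e3,"w",np.mean(Wd)*1e3,"slope",np.degrees(np.polyfit(X,A,1)[0]),"near end",np.median(E)*1e3,"far",al.max()*1e3)
L=lambda n:dict(np.load(f"pics/{n}.npz"))
for c in("side","scene"):
    meas(L(c+"0"),.017,.03,.024,-.11,-.05,c+" pile")
    meas(L(c+"5"),.062,.085,.0715,-.11,-.05,c+" held")
E
```

```text
side pile n 1709 lat -1.1262803601121094 w 54.65356442279503 slope 0.26574680889060515 near end -130.30633153178363 far 15.169083270962803
side held n 1721 lat -1.7879000818585662 w 58.89814322450996 slope 0.7947301511744919 near end -128.89325315640804 far 18.363248447728605
scene pile n 1747 lat -2.6625671543688623 w 54.435846821752065 slope -0.22903886257091743 near end -125.06640111525891 far 17.543505669884997
scene held n 900 lat 11.47073146085212 w 26.595378085976737 slope -10.940371508256245 near end -74.89471338634186 far 23.931551286276118
```

Call:
play_rows(
  series=[
    [0.03, 0.005, -0.001, 0.015, 0.5],
    [0.03, 0.005, 0, 0, 0.5],
    [0.015, 0, 0, 0, 0.5],
    [0, 0, 0, 0, 0.5],
    [0, 0, 0, 0, 0.5],
  ],
)

```text
clock: 14.82
position: [0.4973, -0.1549, 0.0296]
orientation: [[0.0, -0.989, -0.146], [-0.0, -0.146, 0.989], [-1.0, -0.0, -0.0]]
force: [-0.1, 0.3, -0.5]
grip_width: 0.0584
```

```bash
python3 plan.py; python3 - <<'E'
from h import *
F={}
for n in("side","scene","wrist"):
    F[n]=grab(n);np.savez(f"pics/{n}6.npz",**F[n])
R=lambda im,r,w,h:cv2.resize(im[r[0]:r[1],r[2]:r[3]],(w,h),interpolation=cv2.INTER_CUBIC)
a=R(F["side"]["color"],(280,350,300,400),500,350)
b=R(F["scene"]["color"],(250,340,90,180),300,300);b=np.vstack([b,np.zeros((50,300,3),np.uint8)])
w=R(F["wrist"]["color"],(0,260,100,460),346,250);w=np.hstack([w,np.zeros((250,454,3),np.uint8)])
cv2.imwrite("pics/c6.png",np.vstack([np.hstack([a,b]),w])[:,:,::-1])
E
```

```text
now [ 0.4973 -0.1549  0.0296] yaw 98.4 F [-0.05  0.3  -0.55] w 0.0584 t 14.825
```

View pics/c6.png

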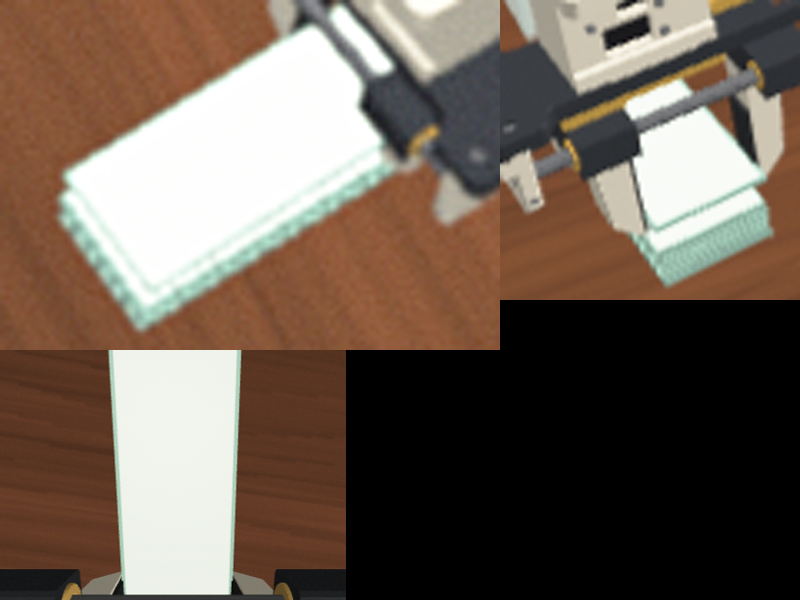

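The covers look near-aligned in both views: side crop plate corners at (66,178) and (152,290), scene crop plate corners at (648,230) and (765,177). I'll project both the plate and the pile to compare them.

```bash
python3 - <<'E'
from h import *
s=sensors.read_state();T=s["position"][:2]
a=np.radians(8.4);t=np.array([np.cos(a),np.sin(a)]);n=np.array([-t[1],t[0]])
L=lambda n:dict(np.load(f"pics/{n}.npz"))
def bd(img,h,al,ac,along,lo,hi,f):
    "sub-pixel position of strongest green->.. transitions along a scan line in world plane h"
    K=f["intrinsics"];E=np.linalg.inv(f["extrinsics"]);r=np.arange(lo,hi,.0004);out=[]
    for k in (al if along=="n" else ac):
        P=np.array([[*(T+(t*k+n*x if along=="n" else t*x+n*k)),h] for x in r])
        c=P@E[:3,:3].T+E[:3,3];uv=c@K.T;uv=uv[:,:2]/uv[:,2:]
        v=cv2.remap(img,uv[:,0].astype(np.float32),uv[:,1].astype(np.float32),cv2.INTER_LINEAR).ravel()
        out.append(v)
    return r,np.mean(out,0)
def half(r,v,rise):
    g=cv2.GaussianBlur(v.astype(np.float32).reshape(1,-1),(0,0),2).ravel();d=np.gradient(g)
    i=np.argmax(d) if rise else np.argmin(d);return round(r[i]*1e3,1)
for nm,h,tag in(("side0",.024,"pile"),("side6",.041,"held"),("side5",.0715,"held5"),("scene0",.024,"pile")):
    f=L(nm);img=f["color"][...,0].astype(np.float32) # red: wood edge/white
    X=np.arange(-.105,-.055,.005);Y=np.arange(-.02,.021,.005)
    if nm=="side5": pass
    r,v=bd(img,h,X,None,"n",-.045,-.015,f);a1=half(r,v,True)
    r,v=bd(img,h,X,None,"n",.015,.045,f);b1=half(r,v,False)
    r,v=bd(img,h,None,Y,"t",-.145,-.11,f);c1=half(r,v,True)
    r,v=bd(img,h,None,Y,"t",.005,.04,f);d1=half(r,v,False)
    print(nm,tag,"right",a1,"left",b1,"mid",(a1+b1)/2,"near",c1,"far",d1,"ctr",(c1+d1)/2)
# hand readings
S=L("side6");G=L("scene6")
for tag,f,h,pts in(("side held",S,.041,[(313.2,315.6),(330.4,338)]),("side pile",S,.024,[(312.4,322.4),(328.6,342.4)]),
  ("scene held",G,.041,[(134.4,319),(169.5,303.1)]),("scene pile",G,.024,[(140.4,325.6),(170.4,311.5)])):
    for u,v in pts:
        p=pix(f,u,v,h)[:2]-T;print(tag,(p@t*1e3).round(1),(p@n*1e3).round(1))
E
```

```text
side0 pile right -30.2 left 28.2 mid -1.0 near -128.2 far 20.6 ctr -53.8
side6 held right -35.8 left 29.4 mid -3.1999999999999993 near -133.8 far 17.8 ctr -58.00000000000001
side5 held5 right -43.8 left 29.4 mid -7.199999999999999 near -143.0 far 24.2 ctr -59.4
scene0 pile right -30.6 left 26.6 mid -2.0 near -124.2 far 23.4 ctr -50.400000000000006
side held -128.3 25.6
side held -126.6 -32.2
side pile -133.0 20.4
side pile -129.7 -32.4
scene held 25.5 -33.0
scene held 26.7 28.7
scene pile 27.7 -26.6
scene pile 28.3 27.2
```

Call:
play_rows(
  series=[
    [0, 0, -0.003, 0, 0.5],
    [0.006, 0, 0, 0, 0.5],
    [0.006, 0, 0, 0, 0.5],
    [0.005, 0, 0, 0, 0.5],
    [0, 0, 0, 0, 0.5],
  ],
)

```text
clock: 15.6
position: [0.4974, -0.156, 0.0238]
orientation: [[0.001, -0.989, -0.146], [-0.0, -0.146, 0.989], [-1.0, -0.001, -0.001]]
force: [-3.3, 0.8, 11.2]
grip_width: 0.0584
```

Call:
play_rows(
  series=[
    [0.003, 0, 0, 0, 0.5],
    [0.003, 0, 0, 0, 0.5],
    [0.003, 0, 0, 0, 0.5],
    [0, 0, 0, 0, 0.5],
  ],
)

```text
clock: 16.1
position: [0.4984, -0.1563, 0.0215]
orientation: [[0.003, -0.989, -0.146], [-0.001, -0.146, 0.989], [-1.0, -0.003, -0.002]]
force: [-3.5, 2.6, 21.1]
grip_width: 0.0592
```

```bash
python3 plan.py; python3 - <<'E'
from h import *
F={}
for n in("side","scene"):
    F[n]=grab(n);np.savez(f"pics/{n}7.npz",**F[n])
R=lambda im,r,w,h:cv2.resize(im[r[0]:r[1],r[2]:r[3]],(w,h),interpolation=cv2.INTER_CUBIC)
a=R(F["side"]["color"],(300,350,305,355),400,400)
b=R(F["scene"]["color"],(280,340,120,180),400,400)
cv2.imwrite("pics/c7.png",np.hstack([a,b])[:,:,::-1])
E
```

```text
now [ 0.4984 -0.1563  0.0215] yaw 98.4 F [-3.48  2.59 21.11] w 0.0592 t 16.1
```

View pics/c7.png

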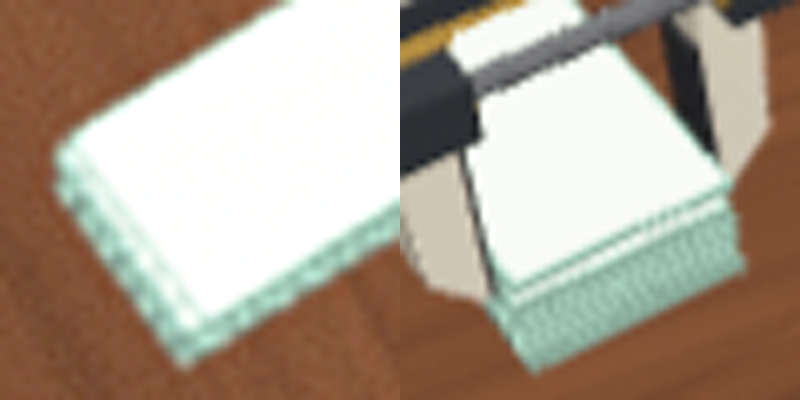

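Both ends show similar margins. The 21 N shows a fingertip catching the pile's edge, and the +y reaction points to the left finger. I'll back up and shift slightly to +y.

Call:
play_rows(
  series=[
    [-0.01, 0, 0, 0, 0.5],
    [-0.008, 0, 0, 0, 0.5],
    [-0.004, 0, 0.003, 0, 0.5],
    [0, 0, 0, 0, 0.5],
  ],
)

```text
clock: 16.7
position: [0.4967, -0.1545, 0.0275]
orientation: [[-0.001, -0.989, -0.145], [0.001, -0.145, 0.989], [-1.0, 0.001, 0.001]]
force: [-1.0, 0.2, -5.4]
grip_width: 0.0588
```

Call:
play_rows(
  series=[
    [0.007, 0, 0, 0, 0.5],
    [0.006, 0, 0, 0, 0.5],
    [0, 0, 0, 0, 0.5],
  ],
)

```text
clock: 17.08
position: [0.4969, -0.1547, 0.0224]
orientation: [[-0.0, -0.989, -0.146], [0.0, -0.146, 0.989], [-1.0, 0.0, 0.0]]
force: [-0.1, 0.6, -3.6]
grip_width: 0.059
```

```bash
python3 plan.py; python3 - <<'E'
from h import *
F={}
for n in("side","scene"):
    F[n]=grab(n);np.savez(f"pics/{n}8.npz",**F[n])
f=F["side"];W=world(f)
# plate top height by depth near / mid
for u,v in((325,318),(340,315),(350,308)):print(W[v-1:v+2,u-1:u+2,2].mean().round(4))
E
```

```text
now [ 0.4969 -0.1547  0.0224] yaw 98.4 F [-0.11  0.59 -3.64] w 0.059 t 17.075
0.0327
0.0322
0.0333
```

```bash
python3 - <<'E'
from h import *
F={}
L=lambda n:dict(np.load(f"pics/{n}.npz"))
R=lambda im,r,w,h:cv2.resize(im[r[0]:r[1],r[2]:r[3]],(w,h),interpolation=cv2.INTER_CUBIC)
a=R(L("side8")["color"],(300,350,305,355),400,400)
b=R(L("scene8")["color"],(280,340,120,180),400,400)
cv2.imwrite("pics/c8.png",np.hstack([a,b])[:,:,::-1])
E
```

```text
(no output)
```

View pics/c8.png

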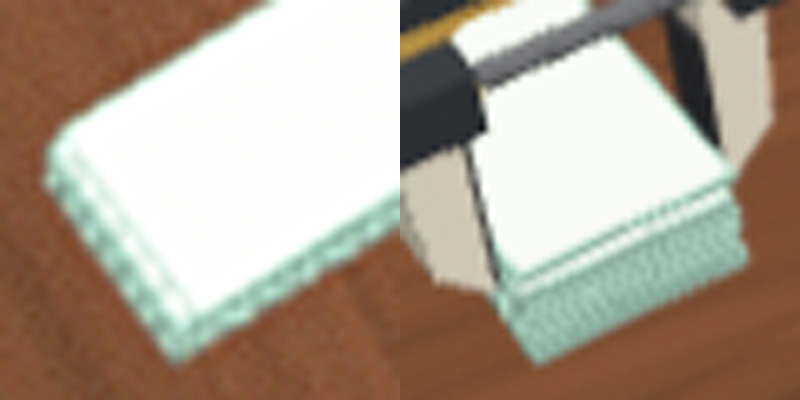

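```bash
cat > pe.py <<'E'
from h import *
C=np.array([.4455,-.164]);a=np.radians(8.4);t=np.array([np.cos(a),np.sin(a)]);n=np.array([-t[1],t[0]])
def scan(f,along,ks,lo,hi,h=0.0):
    img=f["color"][...,1].astype(np.float32)
    K=f["intrinsics"];E=np.linalg.inv(f["extrinsics"]);r=np.arange(lo,hi,.0003);o=[]
    for k in ks:
        P=np.array([[*(C+(t*k+n*x if along=="n" else t*x+n*k)),h] for x in r])
        c=P@E[:3,:3].T+E[:3,3];uv=c@K.T;uv=(uv[:,:2]/uv[:,2:]).astype(np.float32)
        v=cv2.remap(img,uv[:,0],uv[:,1],cv2.INTER_LINEAR).ravel()
        g=cv2.GaussianBlur(v.reshape(1,-1),(0,0),3).ravel()
        i=np.nonzero(g>95)[0]
        if len(i):o.append((k,r[i[0]] if lo<0 else r[i[-1]]))
    o=np.array(o);return (np.median(o[:,1])*1e3).round(2),np.degrees(np.arctan(np.polyfit(o[:,0],o[:,1],1)[0])).round(2)
def pile(sd,sc):
    return dict(side_near=scan(sd,"t",np.arange(-.022,.023,.004),-.1,-.05),side_right=scan(sd,"n",np.arange(-.06,.0,.004),-.05,-.012),
     scene_far=scan(sc,"t",np.arange(-.022,.023,.004),.05,.1))
E
python3 - <<'E'
from pe import *
L=lambda n:dict(np.load(f"pics/{n}.npz"))
for i in(0,5,6,7,8):print(i,pile(L(f"side{i}"),L(f"scene{i}")))
E
```

```text
0 {'side_near': (np.float64(-77.05), np.float64(-0.14)), 'side_right': (np.float64(-29.6), np.float64(-0.09)), 'scene_far': (np.float64(77.3), np.float64(-0.93))}
5 {'side_near': (np.float64(-77.95), np.float64(-0.21)), 'side_right': (np.float64(-30.5), np.float64(-0.03)), 'scene_far': (np.float64(77.6), np.float64(-1.1))}
6 {'side_near': (np.float64(-77.95), np.float64(-0.2)), 'side_right': (np.float64(-30.2), np.float64(0.03)), 'scene_far': (np.float64(77.6), np.float64(-1.1))}
7 {'side_near': (np.float64(-78.1), np.float64(0.3)), 'side_right': (np.float64(-30.2), np.float64(-0.48)), 'scene_far': (np.float64(77.6), np.float64(-1.23))}
8 {'side_near': (np.float64(-79.3), np.float64(-0.02)), 'side_right': (np.float64(-28.1), np.float64(-0.54)), 'scene_far': (np.float64(76.1), np.float64(0.12))}
```

The fingers caught the pile's top and raised it by about a millimetre, shifting it about 1.5–2 mm. I'll carry it back, set it down, soften the grip and push the cover down onto it.

Call:
play_rows(
  series=[
    [0, -0.002, -0.002, 0, 0.5],
    [0, -0.0015, -0.002, 0, 0.5],
    [0.002, 0, 0, 0, 0.5],
    [0.002, 0, 0, 0, 0.5],
    [0, 0, 0, 0, 0.5],
  ],
)

```text
clock: 17.8
position: [0.4989, -0.1562, 0.0217]
orientation: [[0.001, -0.989, -0.146], [-0.0, -0.146, 0.989], [-1.0, -0.001, -0.0]]
force: [-1.4, 0.9, 4.4]
grip_width: 0.0591
```

```bash
python3 plan.py; python3 - <<'E'
from pe import *
print(pile(grab("side"),grab("scene")))
E
```

```text
now [ 0.4989 -0.1562  0.0217] yaw 98.4 F [-1.42  0.94  4.4 ] w 0.0591 t 17.8
{'side_near': (np.float64(-77.5), np.float64(0.44)), 'side_right': (np.float64(-29.9), np.float64(-0.38)), 'scene_far': (np.float64(78.5), np.float64(0.21))}
```

Call:
play_rows(
  series=[
    [0, 0, 0, 0, 0.5],
    [0, 0, 0, 0, 0.5],
    [0.002, 0, 0, 0, 0.5],
    [0.002, 0, 0, 0, 0.5],
    [0.002, 0, 0, 0, 0.5],
    [0, 0, 0, 0, 0.5],
  ],
  force=5,
)

```text
clock: 18.65
position: [0.4988, -0.1563, 0.0186]
orientation: [[0.0, -0.989, -0.145], [-0.0, -0.145, 0.989], [-1.0, -0.0, -0.0]]
force: [1.1, 1.4, 1.7]
grip_width: 0.0597
```

```bash
python3 plan.py; python3 - <<'E'
from pe import *
f=grab("side");g=grab("scene");print(pile(f,g));W=world(f)
for u,v in((325,318),(340,315),(350,308)):print(W[v-1:v+2,u-1:u+2,2].mean().round(4))
E
```

```text
now [ 0.4988 -0.1563  0.0186] yaw 98.4 F [1.08 1.35 1.74] w 0.0597 t 18.65
{'side_near': (np.float64(-77.65), np.float64(0.35)), 'side_right': (np.float64(-29.9), np.float64(-0.38)), 'scene_far': (np.float64(78.5), np.float64(0.21))}
0.028
0.0296
0.0301
```

Call:
play_rows(
  series=[
    [0.002, 0, 0, 0, 0.5],
    [0.002, 0, 0, 0, 0.5],
    [0.002, 0, 0, 0, 0.5],
    [0, 0, 0, 0, 0.5],
  ],
)

```text
clock: 19.25
position: [0.4987, -0.1563, 0.0163]
orientation: [[0.0, -0.989, -0.145], [-0.0, -0.145, 0.989], [-1.0, -0.0, -0.0]]
force: [-0.3, -0.3, 3.8]
grip_width: 0.0603
```

```bash
python3 plan.py; python3 - <<'E'
from pe import *
F={"side":grab("side"),"scene":grab("scene")};print(pile(F["side"],F["scene"]));W=world(F["side"])
for u,v in((325,318),(340,315),(350,308)):print(W[v-1:v+2,u-1:u+2,2].mean().round(4))
R=lambda im,r,w,h:cv2.resize(im[r[0]:r[1],r[2]:r[3]],(w,h),interpolation=cv2.INTER_CUBIC)
cv2.imwrite("pics/c9.png",np.hstack([R(F["side"]["color"],(300,350,305,355),400,400),R(F["scene"]["color"],(280,340,120,180),400,400)])[:,:,::-1])
E
```

```text
now [ 0.4987 -0.1563  0.0163] yaw 98.4 F [-0.3  -0.25  3.76] w 0.0603 t 19.25
{'side_near': (np.float64(-77.5), np.float64(0.39)), 'side_right': (np.float64(-29.6), np.float64(-0.54)), 'scene_far': (np.float64(78.5), np.float64(0.21))}
0.1272
0.0275
0.0274
```

View pics/c9.png

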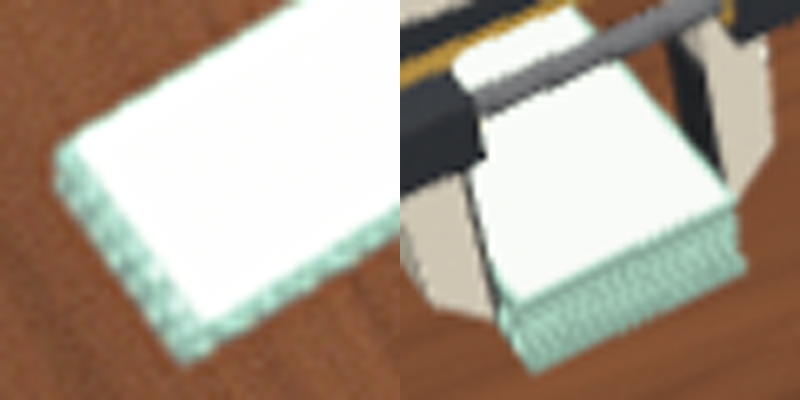

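The cover now sits flush on the pile: the side crop shows one continuous stack face at (55–190,150–365), and the scene crop shows no strip of pile top. I'll release and go straight up.

Call:
play_rows(
  series=[
    [0, 0, 0, 0, 0.3],
    [0, 0, 0, 0, 0.2],
    [0, 0, 0, 0, 0.1],
    [0, 0, 0, 0, 0],
    [0, 0, 0, 0, 0],
    [0, 0, 0, 0, 0],
  ],
)

```text
clock: 20.1
position: [0.4987, -0.1561, 0.0163]
orientation: [[0.0, -0.989, -0.146], [0.0, -0.146, 0.989], [-1.0, -0.0, 0.0]]
force: [0.4, -0.4, 0.4]
grip_width: 0.0917
```

Call:
play_rows(
  series=[
    [-0.02, 0, 0, 0, 0],
    [-0.05, 0, 0, 0, 0],
    [-0.1, 0, 0, 0, 0],
    [-0.12, 0, 0, 0, 0],
    [-0.1, 0, 0, 0, 0],
    [-0.1, 0, 0, 0, 0],
    [-0.05, 0, 0, 0, 0],
    [0, 0, 0, 0, 0],
  ],
)

```text
clock: 21.1
position: [0.4993, -0.1564, 0.2342]
orientation: [[0.004, -0.989, -0.146], [-0.002, -0.146, 0.989], [-1.0, -0.003, -0.002]]
force: [-0.1, -0.9, -0.8]
grip_width: 0.0921
```

```bash
python3 plan.py; python3 - <<'E'
from pe import *
F={"side":grab("side"),"scene":grab("scene")};print(pile(F["side"],F["scene"]));W=world(F["side"])
print(W[313,350].round(4),rect(F["side"],(350,313),.027,30));print(rect(F["scene"],(137,293),.027,30))
R=lambda im,r,w,h:cv2.resize(im[r[0]:r[1],r[2]:r[3]],(w,h),interpolation=cv2.INTER_CUBIC)
cv2.imwrite("pics/c10.png",np.hstack([R(F["side"]["color"],(270,360,300,400),400,360),R(F["scene"]["color"],(240,340,80,280),400,200) if 0 else R(F["scene"]["color"],(250,340,90,190),400,360)])[:,:,::-1])
E
```

```text
now [ 0.4993 -0.1564  0.2342] yaw 98.4 F [-0.09 -0.87 -0.77] w 0.0921 t 21.1
{'side_near': (np.float64(-76.9), np.float64(0.18)), 'side_right': (np.float64(-29.0), np.float64(-0.49)), 'scene_far': (np.float64(78.35), np.float64(0.26))}
[ 0.4423 -0.1686  0.0289] {'c': array([ 446.8, -163.5]), 'wh': array([147.8,  57.8]), 'yaw': 8.8, 'n': 1798, 'mean': array([ 445.2, -164.3], dtype=float32)}
{'c': array([ 450.2, -164.2]), 'wh': array([146.2,  56.7]), 'yaw': 8.8, 'n': 1832, 'mean': array([ 454.2, -164. ], dtype=float32)}
```

View pics/c10.png

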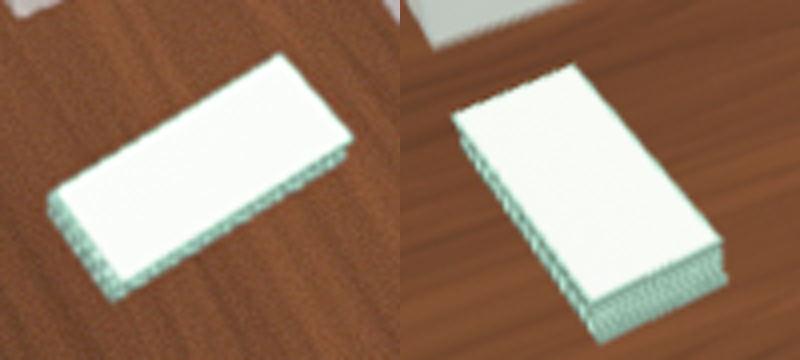

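```bash
python3 -c "
from plant import env
print(env.finish_job())"
```

```text
the job is handed in; nothing more can be done
None
```

The cover is on the pile, square and flush. I handed the job in at about 21 s on the robot clock, with the gripper open and about 0.2 m above the pile. No verdict was reported.

**What I did**
- I dragged the cover to the front edge with the fingertips, turning it about 21° on the way, until its end stuck out about 53 mm.
- I gripped it there by its two long sides, carried it across and lowered it onto the pile. I opened the fingers only once it was resting there.

**Last checks**
- **Height:** the top face measured about 0.028 m. It should be 0.027 m, and that camera read 1–1.5 mm high on the pile before.
- **Alignment:** the cover is within about 0.5° and 1 mm sideways of the pile. It sits about 1.5–2 mm further along its length, towards the front edge.

**What went wrong:** on the first lowering a fingertip caught the pile's top edge, pressing with about 21 N. When I backed off, the fingers lifted the pile briefly, by a few millimetres at most, and shifted it about 2 mm. I set it back to within about 1 mm and 0.5° of where it started, then softened the grip for the final lowering.

I did not re-measure the rack, spatula or dish at the end. The arm did not go near the spatula or dish, and the cover passed well above the rack.

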